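Take the dry cat out of the drying cabinet

TASK

The little terracotta cat in the drying cabinet is dry: reach down through the round port above it, lift it out, and stand it upright in the middle of the empty banding wheel. Set it down, do not drop it, and leave the bud vase under the other port where it is.

Things in the scene. Friction and masses are not known exactly. Their poses are not given: they have to be found in the camera images.
- cat_mid (a point): loose terracotta sitting cat, two pointed ears, 68 mm high, 0.1 kg, on either post of the cabinet, within 6 mm of the port's axis, turned any way. Point on its axis, 34 mm above its foot; z up, it faces its -x. Body: upright round column, 43 mm in diameter to 35 mm above the foot; the head above it is narrower; paws and tail stick out 10 mm in the lowest 13 mm only.
- cabinet: fixed white drying cabinet, 210 (x) by 360 (y) by 170 mm high, clear window on +x; origin: centre of underside, z up. Its flat top (12 mm thick) has two 150 mm round ports centred at x = 0, y = -85 and +85 mm. Under each stands a fixed post, 64 mm in diameter, its top 100 mm above the origin; cat on one, vase on the other, both wholly below the cabinet's upper face.
- wheel_top (a point): the empty banding wheel: green disc 160 mm in diameter on a foot, 110 mm high, fixed (does not turn). Point: centre of the disc's flat upper face, z up. An equal wheel beside it is taken by a sitting bear with round ears, whose top is 190 mm above the table; nothing else is higher than 170 mm but the kiln, rack and tool jar at the table's far left and right ends.
- vase_mid (a point): loose terracotta bud vase with narrow neck and open round mouth, 64 mm high, 50 mm wide, on the cabinet's other post; point on its axis, 32 mm above its foot. It stays there.

How it is judged:
By the outcome, as a careful person would: the job done as asked, in the order asked, and still so for the second after the job is handed in, with the robot touching nothing.
It also fails if it takes over 38 s, if anything falls off the work surface, if the arm or the gripper's body presses on something with over 40 N, if the wrist force passes 120 N, or if a joint passes its speed limit or range.

ROBOT

A 6-joint arm with a two-finger parallel gripper is mounted at the origin on the work surface. World frame = base frame: x ahead of the robot, y to its left, z up, the work surface at z = 0. Lengths are in m, angles in rad, forces in N, time in s.
With the tool pointing down it reaches from about 0.35 to 0.95 m from the base axis. Payload 17.4 kg.
Tool frame: the origin (TCP) lies at the very end of the fingers, on their centre line; the grasp point (between the pads) lies 19 mm behind it; y points along the fingers, x is the direction in which the jaws open and shut, and the axes are right-handed (so a half turn about y gives the same grasp; the last joint's range is limited). The gripper opens to 93 mm and grips with 3 to 60 N. Pads are 15 mm wide; open, the fingers measure 128 mm over their backs; the gripper's body (75 mm by 188 mm) begins 65 mm behind the grasp point.
Start: joints at [-1.361, 0.116, 1.442, -0, 1.584, -0.038], TCP at [0.166, -0.654, 0.219] pointing down, gripper open.
Joint ranges: [-2.83, 2.83], [-0.83, 2.19], [0.07, 2.5], [-1.14, 4.28], [0.01, 3], [-2.97, 2.97]. Speed limits (rad/s): [1.89, 1.89, 2.22, 3.14, 3.14, 3.14].

INTERFACE

Orientations are given as a unit quaternion [x, y, z, w].
In Python, from plant import bot gives the robot as it stands.
- The arm moves only by the shell command python3 -m crank 'ROWS' [FORCE]. ROWS is JSON, a list of rows, each a list of 3 entries, a list of its own where there are three numbers: the opening, from 0 (shut) to 1 (fully open), then the shift along the tool's x, y, z in cm, then the turn about the tool's y in rad. In form: [[claw, [tx, ty, tz], twist], ...]. A call has 1 to 12 rows; each row is the pose to reach, as a shift and turn from the pose measured when the call began, along the tool's axes at that moment; what a row does not reach only later rows make up. A row lasts 1/12 s, in which the tool goes at most 41.7 mm and 7.16 degrees, less where a joint would pass 70% of its speed; a pose out of reach is approached as far as the arm can. A call with a gripper value outside its range is refused whole. The fingers move at their own pace and stop on an object; FORCE is the grip in N (left out, the last holds). Time passes only in rows, so rows that repeat a pose let the fingers close. It gives the time, the measured TCP pose, the force and the opening at its end, in the units of the state.
- bot.get_state(): the state, without advancing time (a new reading comes with each control period).
- bot.grab_frame(name): name is "side" or "top" or "wrist"; returns (picture, depth): 384x512x3 uint8, red, green, blue; 384x512 float32, m along the optical axis (not along the pixel's ray), 0 where there is no reading.
- bot.get_calibration(name): a dict with "mtx" (3x3 intrinsics, pixels), "R" (3x3) and "t" (3): a world point X has camera coordinates R X + t; the wrist camera has in their place "mount" (4x4, takes a point from camera to tool coordinates, whose origin is the TCP and whose axes are the tool frame's). Camera axes: x right, y down, z forward; pixel columns grow to the right and rows downward; lengths in m; the calibration is good to about 2 mm. The wrist camera is an equidistant fisheye: a pixel r from the principal point sees the ray r / f radians off the axis. A picture is of the moment at which its call begins: read the wrist's pose just before it. get_calibration takes no time and is no camera call.
- bot.close_job(): hands the job in, once; it reports no verdict.
The state is a dict: "time_s": time; "joint_positions": joint angles; "qvel": joint speeds; "joint_efforts": joint torques, N m; "tcp_pos": TCP position; "eef_rot": TCP orientation; "ft_force": force on the tool from outside, world axes, zero at the start; "ft_torque": the same for the moment, N m; "finger_gap": finger opening in m.
Only numpy, scipy, OpenCV 4.12 (cv2) and the standard library are available. Lean on these libraries where they do the work, as an engineer would, in place of code of your own. Each camera call takes 0.05 s, during which the arm holds its last target. There are 200 camera calls.

## Working session

There is one attempt and no reset: what is moved stays moved. The work goes in short steps, Python scripts to look and compute and a shell command to move; the robot and the scene stay as the last step left them, time stands still between calls to the robot, and variables do not carry over. Pictures are saved under pics/ and viewed, on a budget of 10 in all, crops included, one or two more only if the job needs it, and the job is handed in when it is done.

```bash
ls; mkdir -p pics
python3 - <<'E'
from plant import bot
import cv2,numpy as np
s=bot.get_state();print(s)
ims=[]
for n in("top","side"):
    p,d=bot.grab_frame(n);np.savez(f"pics/{n}0.npz",p=p,d=d);ims.append(p)
    c=bot.get_calibration(n);print(n,c)
print(bot.get_calibration("wrist"))
cv2.imwrite("pics/a.png",ims[0][...,::-1]);cv2.imwrite("pics/b.png",ims[1][...,::-1])
E
```

```text
pics
{'time_s': 0.0, 'joint_positions': array([-1.36082026e+00,  1.16483976e-01,  1.44228539e+00, -2.13069145e-05,
        1.58398612e+00, -3.78227814e-02]), 'qvel': array([-0.00011578,  0.00038908,  0.00203384,  0.00175087, -0.00041076,
       -0.00104158]), 'joint_efforts': array([ 6.83609414e-04, -7.21271682e+01, -6.22607017e+01,  7.80492858e-02,
        2.39115336e-02, -7.28131454e-05]), 'tcp_pos': array([ 0.16548426, -0.65418481,  0.21789404]), 'eef_rot': array([-0.55769945,  0.43469528, -0.43405634,  0.5582172 ]), 'ft_force': array([-0.86826001,  0.28326655, -0.5038757 ]), 'ft_torque': array([-0.0125187 , -0.02084127, -0.01637579]), 'finger_gap': 0.092984372532016}
top {'mtx': array([[415.55416761,   0.        , 253.47262059],
       [  0.        , 415.55416761, 190.83276652],
       [  0.        ,   0.        ,   1.        ]]), 'R': array([[-0.01253035, -0.99991824,  0.0025489 ],
       [-0.99340138,  0.01215798, -0.11404329],
       [ 0.11400298, -0.00396108, -0.99347251]]), 't': array([-0.01817408,  0.52107866,  1.15034806])}
side {'mtx': array([[363.75299738,   0.        , 255.6091514 ],
       [  0.        , 363.75299738, 187.69741321],
       [  0.        ,   0.        ,   1.        ]]), 'R': array([[ 0.99018976,  0.13856207,  0.018022  ],
       [ 0.11491522, -0.73416976, -0.66917057],
       [-0.07949045,  0.66467685, -0.74289027]]), 't': array([-0.51844424, -0.01419848,  1.15371438])}
{'mtx': array([[297.31863964,   0.        , 253.23991168],
       [  0.        , 297.31863964, 187.38807329],
       [  0.        ,   0.        ,   1.        ]]), 'mount': array([[ 9.99999714e-01,  5.66353526e-04, -5.00763359e-04,
        -3.40032346e-04],
       [ 6.36244195e-04, -2.72736585e-01,  9.62088536e-01,
        -1.65621524e-01],
       [ 4.08305747e-04, -9.62088579e-01, -2.72736867e-01,
         7.48038634e-02],
       [ 0.00000000e+00,  0.00000000e+00,  0.00000000e+00,
         1.00000000e+00]])}
```

View pics/a.png

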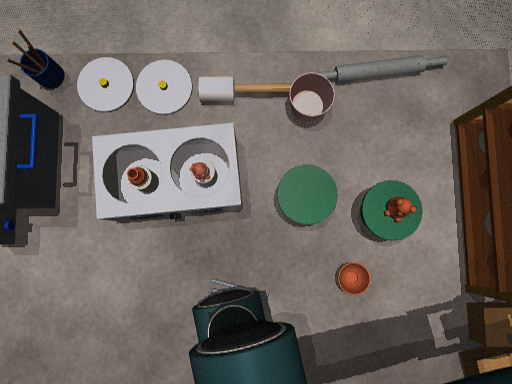

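View pics/b.png

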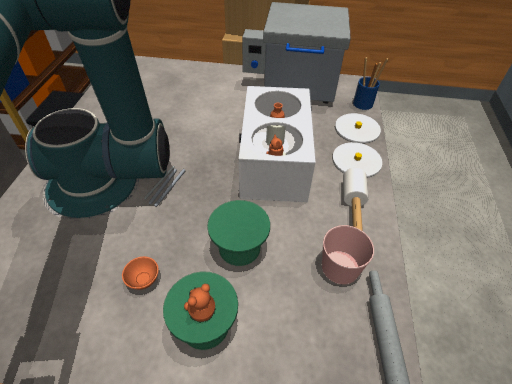

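```bash
cat > h.py <<'E'
import numpy as np,cv2
from plant import bot
def pts(n,d):
    c=bot.get_calibration(n);K=c["mtx"];v,u=np.mgrid[:384,:512]
    X=np.stack([(u-K[0,2])/K[0,0]*d,(v-K[1,2])/K[1,1]*d,d],-1)
    return (X-c["t"])@c["R"]
def ray(n,uv,z):
    c=bot.get_calibration(n);K=c["mtx"];r=np.linalg.inv(K)@[*uv,1]@c["R"];o=-c["R"].T@c["t"]
    return o+r*(z-o[2])/r[2]
E
python3 - <<'E'
from h import *
for n in("top","side"):
    f=np.load(f"pics/{n}0.npz");p=f["p"];P=pts(n,f["d"]);hsv=cv2.cvtColor(p,cv2.COLOR_RGB2HSV)
    g=((hsv[...,0]>60)&(hsv[...,0]<85)&(hsv[...,1]>120)&(abs(P[...,2]-.11)<.012)).astype(np.uint8)
    k,l,st,ce=cv2.connectedComponentsWithStats(g)
    for i in range(1,k):
        if st[i,4]>500:
            cs,_=cv2.findContours((l==i).astype(np.uint8),0,1);(u,v),r=cv2.minEnclosingCircle(cs[0])
            e=cv2.fitEllipse(cv2.convexHull(cs[0]));print(n,"wheel",ray(n,e[0],.11),e,"z",np.median(P[l==i][:,2]))
    m=(f["d"]>0)&(abs(P[...,2]-.17)<.008)&(hsv[...,1]<60)
    k,l,st,ce=cv2.connectedComponentsWithStats(m.astype(np.uint8));i=1+st[1:,4].argmax()
    c=(l==i).astype(np.uint8);cs,h=cv2.findContours(c,cv2.RETR_CCOMP,1)
    for q,hh in zip(cs,h[0]):
        if len(q)<40: continue
        if hh[3]<0:
            Q=np.array([ray(n,w[0],.17)[:2] for w in q],np.float32);print(n,"cab",cv2.minAreaRect(Q))
        else:
            Q=np.array([ray(n,w[0],.17)[:2] for w in q],np.float32);print(n,"port",cv2.minEnclosingCircle(Q))
    t=((hsv[...,0]<12)|(hsv[...,0]>172))&(hsv[...,1]>100)
    k,l,st,ce=cv2.connectedComponentsWithStats(t.astype(np.uint8))
    for i in range(1,k):
        if st[i,4]>60:
            Q=P[l==i];print(n,"red",st[i],ce[i],Q.min(0),Q.max(0),Q.mean(0))
for n,(x,y) in dict(top=(200,172),side=(277,140)).items():
    p=np.load(f"pics/{n}0.npz")["p"];im=cv2.resize(p[y-40:y+40,x-40:x+40],(390,390),interpolation=2)
    cv2.imwrite(f"pics/c{n}.png",im[...,::-1])
cv2.imwrite("pics/c.png",np.hstack([cv2.imread("pics/ctop.png"),cv2.imread("pics/cside.png")]))
E
```

```text
top wheel [ 0.47509855 -0.19889016  0.11      ] ((319.83404541015625, 203.7815704345703), (24.980640411376953, 54.47776794433594), 40.63190460205078) z 0.11007443146818652
top wheel [ 0.45611647 -0.38680783  0.11      ] ((391.34588623046875, 210.08982849121094), (58.421043395996094, 60.72894287109375), 113.2346420288086) z 0.11020045528204943
top cab ((0.5614463686943054, 0.19620922207832336), (0.2105858474969864, 0.3600628972053528), 5.023736953735352)
top port ((0.5524848103523254, 0.2800062298774719), 0.07751424610614777)
top port ((0.569448709487915, 0.11023396253585815), 0.07778962701559067)
top red [ 456  101   56  191 4381] [487.75850262 197.99885871] [ 0.24168812 -0.69629355 -0.00325765] [ 0.7306416  -0.01995123  1.20231103] [ 0.48595749 -0.64571707  0.10271146]
top red [190 163  18  15 178] [198.48314607 169.40449438] [0.54726362 0.09572098 0.10614776] [0.58608619 0.14440376 0.16923726] [0.56387605 0.11603752 0.15075578]
top red [127 167  20  18 280] [136.57142857 175.52857143] [ 0.38626943 -0.01995123  0.10062121] [0.57499162 0.30143786 1.20231103] [0.55109541 0.27617255 0.
[... 1278 characters left out ...]
0.91433741 -0.33293323]
side red [270 102  15  16 158] [277.41139241 110.73417722] [ 0.53070764 -0.70543463  0.06483743] [0.60669907 0.37417255 0.85692539] [0.55420148 0.27300546 0.14773806]
side red [267 134  16  22 223] [275.62331839 146.47982063] [0.54086363 0.09439172 0.03869268] [0.58649001 0.25886752 0.16931457] [0.56578105 0.10751247 0.14013828]
side red [122 256  37  34 956] [139.93305439 272.69142259] [ 0.22884866 -0.70543463 -0.00257238] [ 0.60669907 -0.25066284  0.85692539] [ 0.26909728 -0.29246739  0.02529288]
side red [184 284  31  37 769] [200.19115735 303.46814044] [ 0.426034   -0.70543463  0.11280074] [ 0.60669907 -0.3773978   0.85692539] [ 0.46640667 -0.40859293  0.16234298]
```

View pics/c.png

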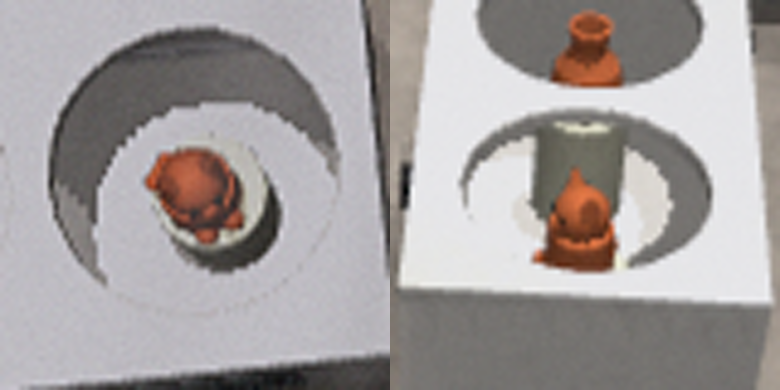

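```bash
cat >> h.py <<'E'
from scipy.spatial.transform import Rotation as Ro
def go(p,jaw=None):
    s=bot.get_state();R=Ro.from_quat(s["eef_rot"]).as_matrix();d=R.T@(np.array(p)-s["tcp_pos"])*100
    tw=0
    if jaw is not None:
        j=R.T@[np.cos(jaw),np.sin(jaw),0];tw=np.arctan2(-j[2],j[0]);tw=(tw+np.pi/2)%np.pi-np.pi/2
    print("shift",d.round(2),"twist",round(tw,3),"tcp",s["tcp_pos"].round(4),"jaw",np.degrees(np.arctan2(R[1,0],R[0,0])).round(1),"q6",s["joint_positions"].round(3),"t",s["time_s"],"F",s["ft_force"].round(1),"gap",s["finger_gap"])
    return R
E
python3 - <<'E'
from h import *
print(go([.568,.109,.29],np.pi/2).round(2))
f=np.load("pics/top0.npz");p=f["p"];hsv=cv2.cvtColor(p,cv2.COLOR_RGB2HSV)
g=((hsv[...,0]>60)&(hsv[...,0]<85)&(hsv[...,1]>120)).astype(np.uint8)
cs,_=cv2.findContours(g,0,1)
for c in cs:
    if cv2.contourArea(c)>500:
        e=cv2.fitEllipse(cv2.convexHull(c));print(e,ray("top",e[0],.11))
for w in [(204,235),(233,222),(155,183)]: print(ray("top",(160+w[0]/4.875,132+w[1]/4.875),.107))
E
```

```text
shift [-64.13  -7.13  57.74] twist 0.248 tcp [ 0.1655 -0.6542  0.218 ] jaw -75.8 q6 [-1.361  0.116  1.442  0.     1.584 -0.038] t 0.1 F [ 0.9 -0.1 -0.7] gap 0.09298125446304052
[[ 0.25 -0.    0.97]
 [-0.97  0.    0.25]
 [-0.   -1.    0.  ]]
((391.23040771484375, 210.11892700195312), (58.46898651123047, 60.93024826049805), 107.61851501464844) [ 0.45604353 -0.38649956  0.11      ]
((319.83404541015625, 203.7815704345703), (24.980640411376953, 54.47776794433594), 40.63190460205078) [ 0.47509855 -0.19889016  0.11      ]
[0.54209282 0.11264494 0.107     ]
[0.54906747 0.09682657 0.107     ]
[0.57114931 0.13949596 0.107     ]
```

```bash
python3 -m crank '[[0.8,[0,-4,0],0],[0.8,[0,-8,0],0],[0.8,[-64,-8,58],0.2],[0.8,[-64,-8,58],0.2],[0.8,[-64,-8,58],0.2],[0.8,[-64,-8,58],0.2],[0.8,[-64,-8,58],0.2],[0.8,[-64,-8,58],0.2],[0.8,[-64,-8,58],0.2],[0.8,[-64,-8,58],0.2],[0.8,[-64,-8,58],0.2],[0.8,[-64,-8,58],0.2]]' 20; python3 -c "
from h import *
go([.570,.113,.29],-np.pi/4)"
```

```text
time_s: 1.1
tcp_pos: [0.3613, -0.2844, 0.2982]
eef_rot: [-0.511, 0.488, -0.488, 0.512]
ft_force: [0.7, 0.2, -0.3]
finger_gap: 0.0748
shift [-38.71   0.86  22.73] twist -0.738 tcp [ 0.3613 -0.2844  0.2982] jaw -87.3 q6 [-7.230e-01 -3.680e-01  1.754e+00  1.000e-03  1.756e+00  8.010e-01] t 1.1 F [ 0.7  0.2 -0.3] gap 0.07479144194569654
```

```bash
python3 -m crank '[[0.8,[-39,0,23],-0.74],[0.8,[-39,0,23],-0.74],[0.8,[-39,0,23],-0.74],[0.8,[-39,0,23],-0.74],[0.8,[-39,0,23],-0.74],[0.8,[-39,0,23],-0.74],[0.8,[-39,0,23],-0.74],[0.8,[-39,0,23],-0.74],[0.8,[-39,0,23],-0.74],[0.8,[-39,0,23],-0.74],[0.8,[-39,0,23],-0.74],[0.8,[-39,0,23],-0.74]]' ; python3 -m crank '[[0.8,[0,0,0],0],[0.8,[0,0,0],0],[0.8,[0,0,0],0]]'
cat >> h.py <<'E'
def wrist(fn):
    s=bot.get_state();p,d=bot.grab_frame("wrist");np.savez(fn,p=p,d=d,pos=s["tcp_pos"],q=s["eef_rot"]);return p
def wray(f,uv,z):
    c=bot.get_calibration("wrist");K=c["mtx"];M=c["mount"];v=(np.array(uv,float)-K[:2,2])/K[0,0];r=np.hypot(*v)
    ry=np.array([*(v/r*np.sin(r)),np.cos(r)]);R=Ro.from_quat(f["q"]).as_matrix()
    o=f["pos"]+R@M[:3,3];w=R@M[:3,:3]@ry;return o+w*(z-o[2])/w[2]
E
python3 -c "
from h import *
go([.570,.113,.29],-np.pi/4)
p=wrist('pics/w1.npz');cv2.imwrite('pics/w1.png',p[...,::-1])
p,d=bot.grab_frame('top');np.savez('pics/top1.npz',p=p,d=d);hsv=cv2.cvtColor(p,cv2.COLOR_RGB2HSV)
g=((hsv[...,0]>60)&(hsv[...,0]<85)&(hsv[...,1]>120)).astype(np.uint8)
for c in cv2.findContours(g,0,1)[0]:
    if cv2.contourArea(c)>500: e=cv2.fitEllipse(cv2.convexHull(c));print(e,ray('top',e[0],.11))
"
```

```text
time_s: 2.1
tcp_pos: [0.574, 0.1209, 0.2968]
eef_rot: [-0.654, 0.27, -0.268, 0.654]
ft_force: [0.7, -0.4, -0.3]
finger_gap: 0.0742
time_s: 2.35
tcp_pos: [0.5737, 0.1202, 0.2967]
eef_rot: [-0.654, 0.27, -0.268, 0.654]
ft_force: [0.1, 0.2, -0.6]
finger_gap: 0.0745
shift [ 0.25  0.67 -0.78] twist 0.005 tcp [0.5737 0.1202 0.2967] jaw -44.7 q6 [ 0.162 -0.086  1.52   0.002  1.709  0.942] t 2.35 F [ 0.1  0.2 -0.6] gap 0.07448145659587006
((391.2289123535156, 210.11004638671875), (58.45878601074219, 60.94368362426758), 105.55862426757812) [ 0.45606699 -0.38649679  0.11      ]
```

View pics/w1.png

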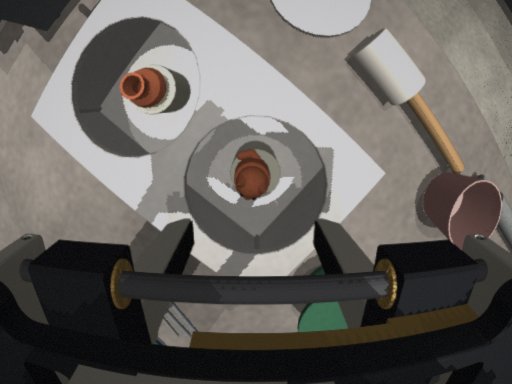

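Run:
```python
from h import *
f=np.load('pics/w1.npz');p=f["p"];d=f["d"]
cv2.imwrite('pics/w1c.png',cv2.resize(p[135:215,200:306],(795,600),interpolation=2)[...,::-1])
hsv=cv2.cvtColor(p,cv2.COLOR_RGB2HSV)
m=((hsv[...,0]<12)|(hsv[...,0]>172))&(hsv[...,1]>100);m[:,:205]=0;m[:,300:]=0;m[:135]=0;m[210:]=0
c=bot.get_calibration("wrist");K=c["mtx"];M=c["mount"];R=Ro.from_quat(f["q"]).as_matrix()
def W(v,u):
    a=np.stack([(u-K[0,2])/K[0,0],(v-K[1,2])/K[0,0]],-1);r=np.linalg.norm(a,axis=-1,keepdims=True)
    X=np.concatenate([a/r*np.tan(r),np.ones_like(r)],-1)*d[v,u][:,None]
    return f["pos"]+(X@M[:3,:3].T+M[:3,3])@R.T
v,u=np.nonzero(m);X=W(v,u);print(len(X),X.min(0),X.max(0))
for lo,hi in((.10,.114),(.114,.136),(.136,.15),(.15,.172)):
    k=(X[:,2]>lo)&(X[:,2]<hi);Q=X[k]
    if len(Q)>3: print(lo,k.sum(),Q.mean(0).round(4),Q.min(0).round(4),Q.max(0).round(4),"px",u[k].min(),u[k].max(),v[k].min(),v[k].max())
# head
k=X[:,2]>.15;A=X[k];print("head centre",cv2.minEnclosingCircle(A[:,:2].astype(np.float32)))
# post top points & fit circle
v,u=np.mgrid[130:240,180:330];v=v.ravel();u=u.ravel();X=W(v,u)
k=(abs(X[:,2]-.1)<.006)&(np.hypot(X[:,0]-.57,X[:,1]-.11)<.05);print("post",k.sum(),cv2.minEnclosingCircle(X[k][:,:2].astype(np.float32)))
v,u=np.mgrid[80:290,150:360];v=v.ravel();u=u.ravel();X=W(v,u)
k=X[:,2]<.16;k&=np.hypot(X[:,0]-.57,X[:,1]-.11)<.11
```

```text
1322 [0.53849356 0.09937706 0.10573077] [0.62647476 0.17387329 0.46225967]
0.1 195 [0.5778 0.1365 0.1096] [0.5385 0.1138 0.1057] [0.5881 0.1469 0.1139] px 236 263 149 191
0.114 292 [0.575  0.1263 0.1303] [0.5461 0.0994 0.1141] [0.5868 0.1376 0.136 ] px 234 269 158 187
0.136 115 [0.5717 0.1229 0.1463] [0.5471 0.1036 0.1361] [0.5842 0.134  0.1499] px 236 267 164 199
0.15 716 [0.5672 0.118  0.1583] [0.5485 0.101  0.1501] [0.5822 0.1332 0.1701] px 236 267 168 197
head centre ((0.5887176394462585, 0.1413799524307251), 0.049913808703422546)
post 629 ((0.5674066543579102, 0.11370865255594254), 0.03277766704559326)
```

View pics/w1c.png

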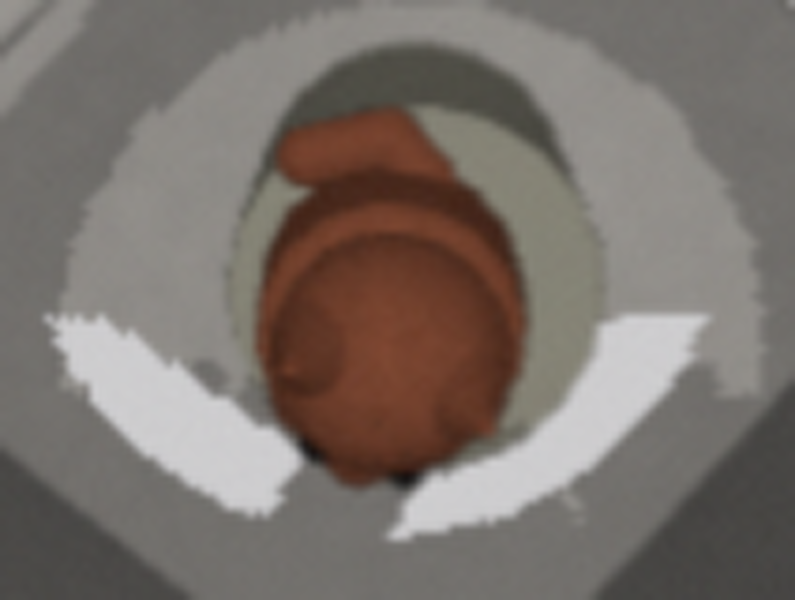

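```bash
cat >> h.py <<'E'
def wpts(f,v,u):
    c=bot.get_calibration("wrist");K=c["mtx"];M=c["mount"];R=Ro.from_quat(f["q"]).as_matrix()
    a=np.stack([(u-K[0,2])/K[0,0],(v-K[1,2])/K[0,0]],-1);r=np.linalg.norm(a,axis=-1,keepdims=True)
    X=np.concatenate([a/r*np.tan(r),np.ones_like(r)],-1)*f["d"][v,u][:,None]
    return f["pos"]+(X@M[:3,:3].T+M[:3,3])@R.T
E
python3 - <<'E'
from h import *
from scipy.optimize import least_squares
f=np.load('pics/w1.npz');hsv=cv2.cvtColor(f["p"],cv2.COLOR_RGB2HSV)
m=((hsv[...,0]<12)|(hsv[...,0]>172))&(hsv[...,1]>100);m[:,:205]=0;m[:,300:]=0;m[:135]=0;m[210:]=0
v,u=np.nonzero(m);X=wpts(f,v,u)
for lo,hi,r in((.116,.132,.0215),(.16,.172,None)):
    Q=X[(X[:,2]>lo)&(X[:,2]<hi)]
    if r: 
        s=least_squares(lambda c:np.hypot(Q[:,0]-c[0],Q[:,1]-c[1])-r,[.567,.114],loss="soft_l1",f_scale=.002);print(len(Q),s.x,np.median(abs(s.fun)))
    else: print("headtop",len(Q),np.median(Q,0))
h=np.percentile(X[X[:,2]<.2][:,2],[98]);print("z98",h)
# lateral silhouette of body, rows 165..185
for r in range(166,190,4):
    uu=u[v==r];L=wray(f,(uu.min()-.5,r),.13);Rr=wray(f,(uu.max()+.5,r),.13);print(r,uu.min(),uu.max(),((L+Rr)/2).round(4),np.linalg.norm(L-Rr).round(4))
R=Ro.from_quat(f["q"]).as_matrix();print(R.round(3))
# port hole edge from wrist: cabinet top plane
v,u=np.mgrid[0:260,20:400];v=v.ravel();u=u.ravel();X=wpts(f,v,u)
k=(abs(X[:,2]-.17)<.006)
d=np.hypot(X[:,0]-.568,X[:,1]-.110);k&=d<.085;Q=X[k];dd=d[k];a=np.arctan2(Q[:,1]-.110,Q[:,0]-.568)
for b in range(-12,12):
    g=(a>b*np.pi/12)&(a<(b+1)*np.pi/12)
    if g.sum()>5: print(b*15+7,np.percentile(dd[g],3).round(4),end="; ")
E
```

```text
97 [0.56511451 0.11574934] 0.0001888039419501615
headtop 253 [0.56545593 0.11662024 0.16148053]
z98 [0.16559156]
166 237 266 [0.5757 0.1271 0.13  ] 0.0342
170 236 267 [0.5724 0.1238 0.13  ] 0.0366
174 235 268 [0.5691 0.1205 0.13  ] 0.0391
178 234 269 [0.5658 0.1171 0.13  ] 0.0415
182 235 268 [0.5624 0.1137 0.13  ] 0.0393
186 236 267 [0.559  0.1103 0.13  ] 0.0372
[[ 0.711 -0.003  0.703]
 [-0.703  0.002  0.711]
 [-0.003 -1.    -0.001]]
-173 0.0745; -158 0.0739; -143 0.073; -128 0.0724; -113 0.0719; -98 0.0717; -83 0.0713; -68 0.0708; -53 0.0085; -38 0.0085; -23 0.0722; -8 0.073; 7 0.0744; 22 0.0753; 37 0.076; 52 0.0768; 67 0.0772; 82 0.0771; 97 0.077; 112 0.0187; 127 0.0766; 142 0.0764; 157 0.0754; 172 0.0749;
```

```bash
python3 -c "
from h import *
go([.565,.116,.108])"
```

```text
shift [-0.3  18.92 -0.9 ] twist 0 tcp [0.5738 0.1199 0.2972] jaw -44.7 q6 [ 0.161 -0.086  1.52   0.002  1.709  0.943] t 2.45 F [-0.3 -1.1 -0. ] gap 0.0746010955510089
```

```bash
python3 -m crank '[[0.8,[-0.3,2,-0.9],0],[0.8,[-0.3,5,-0.9],0],[0.8,[-0.3,8,-0.9],0],[0.8,[-0.3,10,-0.9],0],[0.8,[-0.3,10,-0.9],0],[0.8,[-0.3,10,-0.9],0]]'; python3 -c "
from h import *
go([.565,.116,.108])
p=wrist('pics/w2.npz');cv2.imwrite('pics/w2.png',p[...,::-1])"
```

```text
time_s: 2.95
tcp_pos: [0.5648, 0.1151, 0.1974]
eef_rot: [-0.654, 0.27, -0.268, 0.654]
ft_force: [-0.4, -0.0, 0.9]
finger_gap: 0.0743
shift [-0.03  8.94  0.09] twist 0 tcp [0.5648 0.1151 0.1974] jaw -44.8 q6 [ 0.156 -0.091  1.685  0.002  1.55   0.938] t 2.95 F [-0.4 -0.   0.9] gap 0.07434222347201903
```

View pics/w2.png

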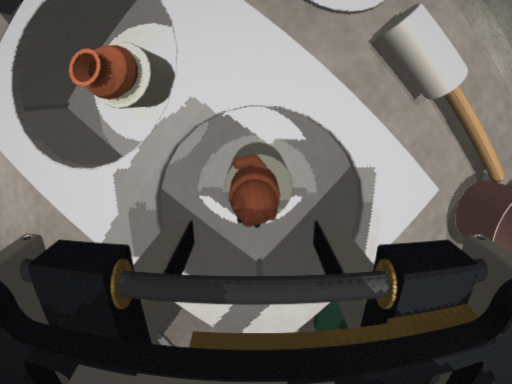

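Cat body at about (254,193), centred between the fingers (columns 192 and 315); vase untouched at (100,70). Descend and grip.

```bash
python3 -m crank '[[0.8,[0,2,0],0],[0.8,[0,4,0],0],[0.8,[0,6,0.1],0],[0.8,[0,7.5,0.1],0],[0.8,[0,8.5,0.1],0],[0.8,[0,8.9,0.1],0],[0.8,[0,8.9,0.1],0],[0.8,[0,8.9,0.1],0]]'; python3 -m crank '[[0.3,[0,0,0],0],[0.3,[0,0,0],0],[0.3,[0,0,0],0],[0.3,[0,0,0],0],[0.3,[0,0,0],0],[0.3,[0,0,0],0],[0.3,[0,0,0],0],[0.3,[0,0,0],0]]' 15
```

```text
time_s: 3.67
tcp_pos: [0.5666, 0.1162, 0.1112]
eef_rot: [-0.653, 0.269, -0.27, 0.655]
ft_force: [0.1, -0.0, -0.1]
finger_gap: 0.0741
time_s: 4.33
tcp_pos: [0.5666, 0.1162, 0.1113]
eef_rot: [-0.653, 0.269, -0.269, 0.655]
ft_force: [-0.8, -0.7, 2.5]
finger_gap: 0.0422
```

```bash
python3 -m crank '[[0.3,[0,-0.5,0],0],[0.3,[0,-1.5,0],0],[0.3,[0,-3,0],0],[0.3,[0,-5,0],0],[0.3,[0,-8,0],0],[0.3,[0,-11,0],0],[0.3,[0,-14,0],0],[0.3,[0,-16,0],0],[0.3,[0,-17,0],0],[0.3,[0,-17,0],0],[0.3,[0,-17,0],0],[0.3,[0,-17,0],0]]'
python3 - <<'E'
from h import *
go([.5027,-.1743,.28])
p=wrist('pics/w3.npz');q,d=bot.grab_frame('side');np.savez('pics/side3.npz',p=q,d=d)
q=q[60:260,180:340];cv2.imwrite('pics/w3.png',np.hstack([cv2.resize(p,(400,300)),cv2.resize(q,(400,300))])[...,::-1])
for n,uv in(('w',None),):
    f=np.load('pics/w3.npz')
hs=[]
for n in("top1","side0","side3"):
    f=np.load(f"pics/{n}.npz");nm=n[:-1];hsv=cv2.cvtColor(f["p"],cv2.COLOR_RGB2HSV);P=pts(nm,f["d"])
    g=(hsv[...,0]>55)&(hsv[...,0]<90)&(hsv[...,1]>110)&(abs(P[...,2]-.11)<.006)&(P[...,1]>-.28)&(P[...,1]<-.06)
    k,l,st,ce=cv2.connectedComponentsWithStats(g.astype(np.uint8))
    if k<2: continue
    i=1+st[1:,4].argmax();Q=P[l==i][:,:2].astype(np.float32);print(n,len(Q),cv2.minEnclosingCircle(Q),Q.mean(0))
E
```

```text
time_s: 5.33
tcp_pos: [0.5661, 0.1158, 0.2796]
eef_rot: [-0.653, 0.27, -0.269, 0.654]
ft_force: [0.3, 0.5, -1.5]
finger_gap: 0.0424
shift [ 15.94  -0.09 -25.05] twist 0 tcp [0.5661 0.1158 0.2796] jaw -44.8 q6 [ 0.157 -0.105  1.566  0.002  1.681  0.939] t 5.3333 F [ 0.3  0.5 -1.5] gap 0.0423585396340578
top1 1141 ((0.49785929918289185, -0.16996321082115173), 0.076437808573246) [ 0.47483945 -0.19284226]
side0 2477 ((0.5002517700195312, -0.16671784222126007), 0.07977481186389923) [ 0.5021502  -0.17182551]
side3 2493 ((0.5019212961196899, -0.16651742160320282), 0.07969701290130615) [ 0.50209796 -0.17179249]
```

View pics/w3.png

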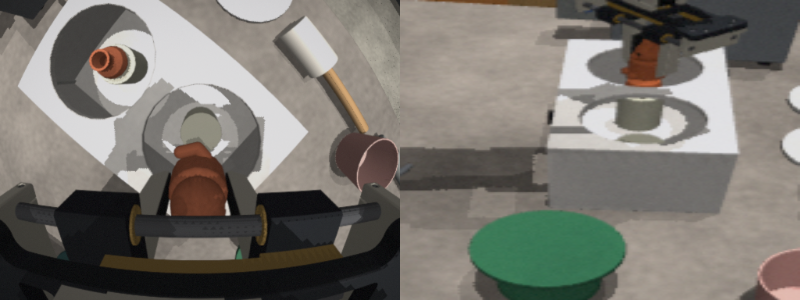

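```bash
python3 -m crank '[[0.3,[2,0,-3],0],[0.3,[4,0,-6],0],[0.3,[6,0,-9],0],[0.3,[8,0,-12],0],[0.3,[10,0,-15.5],0],[0.3,[12,0,-19],0],[0.3,[14,0,-22],0],[0.3,[15.6,0,-24.7],0],[0.3,[15.6,0,-24.7],0],[0.3,[15.6,0,-24.7],0],[0.3,[15.6,0,-24.7],0],[0.3,[15.6,0,-24.7],0]]'
python3 - <<'E'
from h import *
from scipy.optimize import least_squares
go([.502,-.171,.28])
f=np.load("pics/top0.npz");hsv=cv2.cvtColor(f["p"],cv2.COLOR_RGB2HSV)
print(hsv[190,300],hsv[205,322],hsv[175,300])
g=((hsv[...,0]>60)&(hsv[...,0]<95)&(hsv[...,1]>90));g[:,:265]=0;g[:,350:]=0;g[:150]=0;g[250:]=0
c=max(cv2.findContours(g.astype(np.uint8),0,1)[0],key=cv2.contourArea);e=cv2.fitEllipse(cv2.convexHull(c));print(e,ray("top",e[0],.11))
Q=[];wrist('pics/w4.npz')
f=np.load('pics/w4.npz');cv2.imwrite('pics/w4.png',f["p"][...,::-1])
E
```

```text
time_s: 6.43
tcp_pos: [0.503, -0.1684, 0.2788]
eef_rot: [-0.653, 0.27, -0.268, 0.654]
ft_force: [0.1, 0.0, -1.0]
finger_gap: 0.0424
shift [ 0.11 -0.12 -0.25] twist 0 tcp [ 0.503  -0.1684  0.2788] jaw -44.7 q6 [-0.372 -0.208  1.659  0.002  1.694  0.409] t 6.4333 F [ 0.1  0.  -1. ] gap 0.042415745635937654
[ 71 111 115] [ 73 126 115] [ 71 109 105]
((307.0205078125, 194.38986206054688), (58.61473083496094, 59.532501220703125), 104.40850067138672) [ 0.50041523 -0.16576421  0.11      ]
```

View pics/w4.png

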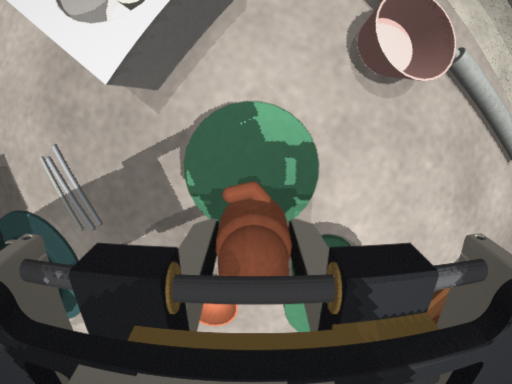

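Run:
```python
from h import *
from scipy.optimize import least_squares
f=np.load('pics/w4.npz');hsv=cv2.cvtColor(f["p"],cv2.COLOR_RGB2HSV)
g=((hsv[...,0]>55)&(hsv[...,0]<95)&(hsv[...,1]>80));g[235:]=0;g[:,:170]=0;g[:,330:]=0
c=max(cv2.findContours(g.astype(np.uint8),0,1)[0],key=cv2.contourArea)[:,0]
c=c[(c[:,1]<190)&((c[:,1]<165)|(c[:,0]<200)|(c[:,0]>300))]
Q=np.array([wray(f,w,.11)[:2] for w in c]);h=cv2.convexHull(Q.astype(np.float32))[:,0]
s=least_squares(lambda k:np.hypot(*(h-k[:2]).T)-k[2],[.5,-.167,.08],loss="soft_l1",f_scale=.002);print(s.x,np.median(abs(s.fun)))
# cat axis rel. to tool from w4: body/head centre columns
m=((hsv[...,0]<12)|(hsv[...,0]>172))&(hsv[...,1]>100);m[:185]=0;m[270:]=0;m[:,:205]=0;m[:,300:]=0
v,u=np.nonzero(m);X=wpts(f,v,u);R=Ro.from_quat(f["q"]).as_matrix();T=(X-f["pos"])@R;k=abs(T[:,2])<.06
print(np.percentile(T[k],[1,50,99],axis=0).round(4))
go([*s.x[:2],.123])
```

```text
[ 0.50135418 -0.1639329   0.07773634] 9.542257789471598e-05
[[-0.0205 -0.0507 -0.0001]
 [-0.0016 -0.0247  0.0135]
 [ 0.0189  0.0049  0.0279]]
shift [-0.39 15.59  0.19] twist 0 tcp [ 0.503  -0.1684  0.2789] jaw -44.7 q6 [-3.720e-01 -2.080e-01  1.658e+00  1.000e-03  1.694e+00  4.090e-01] t 6.4833 F [-0.3  0.  -0.8] gap 0.042329126073349675
```

```bash
python3 -m crank '[[0.3,[-0.3,2,0.2],0],[0.3,[-0.3,5,0.2],0],[0.3,[-0.3,8,0.2],0],[0.3,[-0.3,11,0.2],0],[0.3,[-0.3,13,0.2],0],[0.3,[-0.3,14,0.2],0],[0.3,[-0.3,14.8,0.2],0],[0.3,[-0.3,15,0.2],0],[0.3,[-0.3,15,0.2],0],[0.3,[-0.3,15,0.2],0],[0.3,[-0.3,15,0.2],0]]'
python3 - <<'E'
from h import *
go([.502,-.165,.1213])
q,d=bot.grab_frame('side');cv2.imwrite('pics/s5.png',cv2.resize(q[160:280,160:320],(800,600),interpolation=2)[...,::-1])
E
```

```text
time_s: 7.4
tcp_pos: [0.5026, -0.1647, 0.1302]
eef_rot: [-0.653, 0.269, -0.269, 0.654]
ft_force: [-0.1, 0.1, -1.2]
finger_gap: 0.0427
shift [-0.02  0.89 -0.07] twist 0 tcp [ 0.5026 -0.1647  0.1302] jaw -44.7 q6 [-3.660e-01 -1.680e-01  1.864e+00  1.000e-03  1.446e+00  4.140e-01] t 7.4 F [-0.1  0.1 -1.2] gap 0.04272179819760312
```

View pics/s5.png

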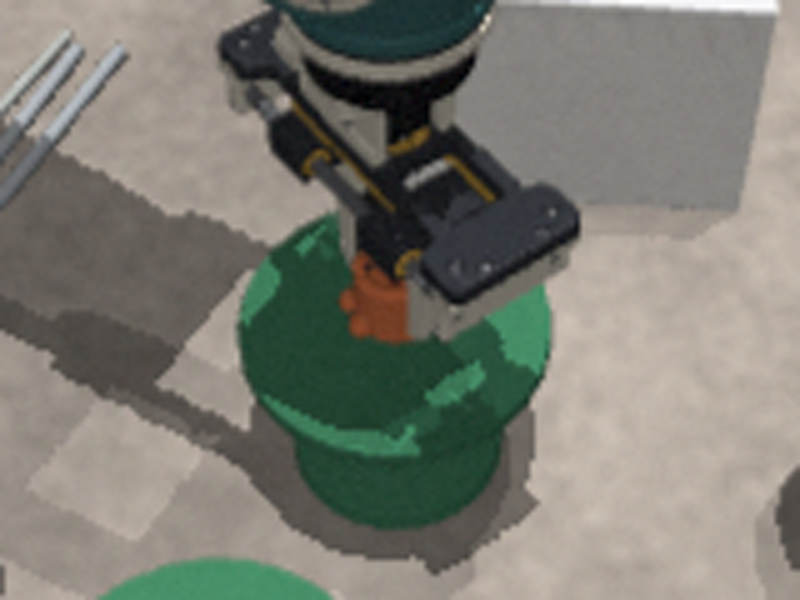

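```bash
python3 -m crank '[[0.3,[0,0.2,0],0],[0.3,[0,0.4,0],0],[0.3,[0,0.6,0],0],[0.3,[0,0.7,0],0],[0.3,[0,0.7,0],0],[0.3,[0,0.7,0],0]]'; python3 -m crank '[[0.3,[0,0.1,0],0],[0.3,[0,0.15,0],0],[0.3,[0,0.15,0],0],[0.3,[0,0.15,0],0]]'; python3 -m crank '[[0.3,[0,0.1,0],0],[0.3,[0,0.1,0],0],[0.3,[0,0.1,0],0],[0.3,[0,0.1,0],0]]'
```

```text
time_s: 7.95
tcp_pos: [0.5025, -0.1647, 0.1229]
eef_rot: [-0.653, 0.269, -0.269, 0.654]
ft_force: [-0.4, -0.5, -0.7]
finger_gap: 0.0425
time_s: 8.28
tcp_pos: [0.5025, -0.1646, 0.1214]
eef_rot: [-0.653, 0.269, -0.269, 0.654]
ft_force: [0.3, 0.4, -1.0]
finger_gap: 0.0424
time_s: 8.62
tcp_pos: [0.5025, -0.1647, 0.1213]
eef_rot: [-0.653, 0.269, -0.269, 0.654]
ft_force: [-4.2, 2.1, 8.5]
finger_gap: 0.0424
```

Contact at the expected height (8.5 N up). Release gently and rise.

```bash
python3 -m crank '[[0.5,[0,0,0],0],[0.55,[0,0,0],0],[0.6,[0,0,0],0],[0.7,[0,0,0],0],[0.8,[0,0,0],0],[0.8,[0,0,0],0],[0.8,[0,0,0],0],[0.8,[0,0,0],0]]'; python3 -m crank '[[0.8,[0,-1,0],0],[0.8,[0,-3,0],0],[0.8,[0,-6,0],0],[0.8,[0,-9,0],0],[0.8,[0,-12,0],0],[0.8,[0,-15,0],0],[0.8,[-4,-18,3],0],[0.8,[-7,-18,6],0],[0.8,[-9,-18,9],0],[0.8,[-9,-18,9],0],[0.8,[-9,-18,9],0],[0.8,[-9,-18,9],0]]'
python3 - <<'E'
from h import *
go([.5,-.1655,.3])
from scipy.optimize import least_squares
p,d=bot.grab_frame('top');q,e=bot.grab_frame('side')
cv2.imwrite('pics/f.png',np.hstack([cv2.resize(p[110:250,80:430],(400,300)),cv2.resize(q[80:280,150:350],(400,300))])[...,::-1])
for n,p,d in(("top",p,d),("side",q,e)):
    X=pts(n,d);h=cv2.cvtColor(p,cv2.COLOR_RGB2HSV)
    m=((h[...,0]<12)|(h[...,0]>172))&(h[...,1]>100)&(np.hypot(X[...,0]-.501,X[...,1]+.165)<.07)&(X[...,2]>.11)&(X[...,2]<.185)
    Q=X[m];B=Q[(Q[:,2]>.125)&(Q[:,2]<.143)];print(n,len(Q),"top z",np.percentile(Q[:,2],99),"head",np.median(Q[Q[:,2]>.163],0))
    if len(B)>5: print(least_squares(lambda c:np.hypot(*(B[:,:2]-c).T)-.0215,Q[:,:2].mean(0),loss="soft_l1",f_scale=.002).x)
    m=((h[...,0]<12)|(h[...,0]>172))&(h[...,1]>100)&(np.hypot(X[...,0]-.553,X[...,1]-.279)<.07)&(X[...,2]>.11)&(X[...,2]<.185)
    print("vase",m.sum(),X[m].mean(0),X[m].max(0))
E
```

```text
time_s: 9.28
tcp_pos: [0.5025, -0.1647, 0.1212]
eef_rot: [-0.653, 0.269, -0.269, 0.654]
ft_force: [-0.5, -0.6, 0.2]
finger_gap: 0.074
time_s: 10.28
tcp_pos: [0.5018, -0.0376, 0.3018]
eef_rot: [-0.654, 0.269, -0.268, 0.655]
ft_force: [-0.3, -0.1, -0.5]
finger_gap: 0.0744
shift [ 8.86  0.17 -9.23] twist 0 tcp [ 0.5018 -0.0376  0.3018] jaw -44.6 q6 [-1.260e-01 -2.700e-01  1.673e+00  1.000e-03  1.739e+00  6.530e-01] t 10.2833 F [-0.3 -0.1 -0.5] gap 0.07441910317191804
top 75 top z 0.17761205139564595 head [ 0.50057262 -0.17272499  0.16985866]
vase 259 [0.55098322 0.27601836 0.14186372] [0.57530537 0.30228377 0.17004317]
side 370 top z 0.17639149450063965 head [ 0.50172031 -0.16895844  0.16967342]
[ 0.50114794 -0.16350507]
vase 2 [0.57546162 0.27638928 0.1250201 ] [0.57683637 0.27995041 0.12547035]
```

View pics/f.png

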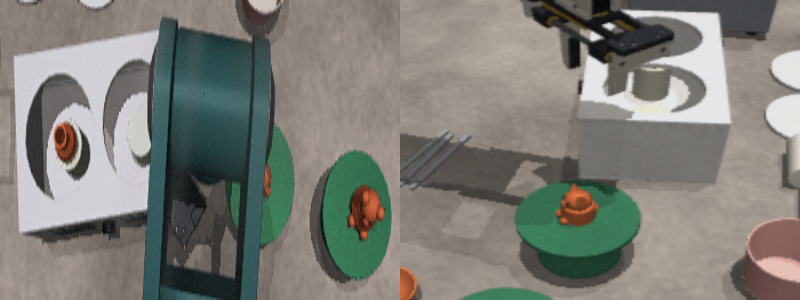

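The cat stands upright in the middle of the wheel, at about (0.501, -0.164) against a wheel centre of (0.501, -0.165). The vase is unmoved and the robot is clear, so I'm handing in.

```bash
python3 -c "
from plant import bot
print(bot.close_job())"
```

```text
the job is handed in; nothing more can be done
None
```

I lifted the cat out through its port, gripping the body column across its clear sides at 15 N. I set it down upright on the empty banding wheel, then released it and backed the arm off. The robot clock read about 10.4 s at hand-in, against the 38 s limit.

**Last checks:**
- **Set-down:** contact came at the expected height, at about 8.5 N upward (9.7 N in all).
- **Cat:** its axis is at about (0.501, -0.164) and its top at z ≈ 0.177, which fits a 68 mm cat standing on the 110 mm wheel.
- **Wheel centre:** estimates from the three cameras were (0.500, -0.166), (0.501, -0.167) and (0.501, -0.164). They disagree by 2–3 mm, so the cat is centred to about that accuracy.
- **Vase:** the top camera shows it unmoved. The side camera saw almost none of it because the gripper was in the way.
- **Robot:** in the final pictures it touches nothing, and the wrist force was near zero.
- **Top camera on the cat:** the arm hid most of the cat from above, so its final position rests mainly on the side camera. The top camera's partial view put the head about 4 mm further towards -y than the side camera did.

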